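# Condiments in order of height on the ledge

## Robot

A 6-joint arm with a two-finger parallel gripper is mounted at the origin on the work surface. World frame = base frame: x ahead of the robot, y to its left, z up, the work surface at z = 0. Lengths are in m, angles in rad, forces in N, time in s.
With the tool pointing down it reaches from about 0.15 to 0.775 m from the base axis. Payload 6.1 kg.
Tool frame: the origin (TCP) lies at the very end of the fingers, on their centre line; the grasp point (between the pads) lies env.pinch_z behind it (env.pinch_z is the distance from the TCP to the grasp point, in m); z points along the fingers, y is the line along which they close (so a half turn about z gives the same grasp; the last joint's range is limited). The gripper opens to 85 mm and grips with 20 to 120 N. Pads are 22 mm wide; open, the fingers measure 114 mm over their backs; the gripper's body (76 mm by 85 mm) begins 54 mm behind the grasp point. The pads swing forward as they close: fully open they stand 13 mm farther back than shut.
Start: joints at [1.17, 0.126, -0.04, 1.405, 0, 1.571], TCP at [0.205, 0.483, 0.231] pointing down, gripper open.
Joint ranges: [-2.72, 2.72], [-0.95, 1.95], [-1.27, 1.35], [-1.78, 2.02], [-1.46, 1.47], [-3.14, 3.14]. Speed limits (rad/s): [2.39, 2.39, 3.01, 3.14, 3.14, 3.14].

## Interface

Orientations are given as a unit quaternion [w, x, y, z].
In Python, from workcell import status, vision, env gives the robot as it stands. The module is installed in compiled form; this text tells all that it offers.
- The arm moves only by the tool send_rows, never from a script. Its arguments are lists of equal length, an entry for each row: "offset": the shift along the tool's x, y, z in m, a list of three; "dr": the turn, a rotation vector about the tool's x, y, z in degrees, a list of three. In form: {"offset": [[tx, ty, tz], ...], "dr": [[ax, ay, az], ...]}. A call has 1 to 10 rows; each row shifts and turns the commanded pose from where the row before left it, along the tool's axes as they then stand; what a row does not reach is not made up. A row lasts 1/10 s, in which the tool goes at most 50 mm and 8.59 degrees, less where a joint would pass 70% of its speed; a pose out of reach is approached as far as the arm can. A call is refused whole if a number of a shift passes 0.05 or a number of a turn 8.59, either way. A call with a gripper value outside its range is refused whole. "hand" is the opening, from 0 (shut) to 1 (fully open), set as the call begins (left out, the last holds). The fingers move at their own pace and stop on an object; the grip force is fixed at half the most. Time passes only in rows, so rows that do not move let the fingers close. It gives the time, the measured TCP pose, the force, the opening and the grip force at its end, in the units of the state.
- status.get_obs(): the state, without advancing time (a new reading comes with each control period).
- vision.get_image(name): name is "scene" or "top" or "wrist"; returns the picture (480x640x3 uint8, red, green, blue); there is no depth.
- vision.camera_info(name): a dict with "mtx" (3x3 intrinsics, pixels), "rvec" (rotation vector, rad) and "tvec" (3), from world to camera coordinates, as OpenCV has them; the wrist camera has in their place "mount" (4x4, takes a point from camera to tool coordinates, whose origin is the TCP and whose axes are the flange's). Camera axes: x right, y down, z forward; pixel columns grow to the right and rows downward; lengths in m; the calibration is good to about 2 mm. A picture is of the moment at which its call begins: read the wrist's pose just before it. camera_info takes no time and is no camera call.
- env.close_job(): hands the job in; it is judged then, once.
The state is a dict: "t": time; "joint_pos": joint angles; "joint_vel": joint speeds; "joint_efforts": joint torques, N m; "eef_pos": TCP position; "tcp_rot": TCP orientation; "wrist_force": force on the tool from outside, world axes, zero at the start; "torque": the same for the moment, N m; "finger_gap": finger opening in m; "finger_force": force on a finger pad.
Only numpy, scipy, OpenCV 4.12 (cv2) and the standard library are available. Lean on these libraries where they do the work, as an engineer would, in place of code of your own. Each camera call takes 0.05 s, during which the arm holds its last target. There are 200 camera calls.

## Task

Take the vinegar cruet, the pepper grinder and the two ramekins off the lazy susan and line them up on the oak ledge in order of height, the tallest at the end nearest the lazy susan, stepping down to the lowest at the far end, so that the cook, who sees little, can find each one by touch. Stand each one centred on its own grey non-slip pad, so that it does not overhang it, and keep them all upright the whole time.

Things in the scene. Friction and masses are not known exactly. Their poses are not given: they have to be found in the camera images.
- cruet_mid (a point): Pale greenish glass vinegar cruet, stoppered, 142 mm tall, the tallest. Round body 60 mm across up to 48 mm above its foot, straight neck 28 mm across from 88 to 114 mm, 34 mm collar at 117 to 122 mm, then the stopper. This point is on its upright axis (z) half-way up, 71 mm above the foot; grip the neck, 34 mm over this point. About 0.24 kg.
- grinder_mid (a point): Steel pepper grinder, round, 108 mm tall, second tallest. Lower body 51 mm across up to 52 mm above its foot, dark 42 mm waist at 56 to 60 mm, straight head 50 mm across from 64 to 94 mm, small finial on top. This point is on its upright axis (z) half-way up, 54 mm above the foot; grip the head, 25 mm over this point. About 0.26 kg.
- deep_mid (a point): The narrow, deep ramekin: off-white fluted ceramic, open on top, 56 mm across, 58 mm tall, wall 4.5 mm, third in height. This point is on its upright axis (z) half-way up, 29 mm above its foot; grip around the outside, 10 mm over this point. About 0.15 kg.
- shallow_mid (a point): The wide, shallow ramekin: off-white fluted ceramic, open on top, 66 mm across, 36 mm tall, wall 4.5 mm, the lowest. This point is on its upright axis (z) half-way up, 18 mm above its foot; grip around the outside, 6 mm over this point. About 0.14 kg.
- susan: Lazy susan, pale plastic, 330 mm across, left or right of the ledge. Origin on the counter at its centre. Its platter (floor 24 mm, lip 30 mm above the origin) turns freely, so things on it may swing round when touched. The four condiments start about 92 mm from its centre, a quarter turn apart; a low wooden salt cellar (45 mm across, 43 mm tall) in the middle is not part of the job.
- ledge: Low oak condiment ledge, fixed: a board 170 mm deep (x), 460 mm long (y), its top 25 mm above the origin, which is on the counter under its centre. Its y axis runs along the row of pads, which lies about 20 mm in front (-x) of the centre line. A thin steel gallery rail runs along its back, at x = +76 mm, top 59 mm above the counter.
- pad0: One of four identical round dark-grey silicone pads in a row on the ledge, fixed, 90 mm across, 3 mm thick, about 110 mm apart. Origin at the centre of its underside. The pads' numbers say nothing of their order along the row.
- pad1: One of four identical round dark-grey silicone pads in a row on the ledge, fixed, 90 mm across, 3 mm thick, about 110 mm apart. Origin at the centre of its underside. The pads' numbers say nothing of their order along the row.
- pad2: One of four identical round dark-grey silicone pads in a row on the ledge, fixed, 90 mm across, 3 mm thick, about 110 mm apart. Origin at the centre of its underside. The pads' numbers say nothing of their order along the row.
- pad3: One of four identical round dark-grey silicone pads in a row on the ledge, fixed, 90 mm across, 3 mm thick, about 110 mm apart. Origin at the centre of its underside. The pads' numbers say nothing of their order along the row.
Things that resemble listed ones, but are neither listed nor needed, are in the scene too. Leave any blue look-alike of the part that bears deep_mid alone. Leave any red look-alike of the part that bears shallow_mid alone.

How it is judged:
At the end, for the whole second after the job is handed in: Each of the four stands upright (within 0.08 rad) and at rest on its own pad, its axis within 13 mm of the pad's centre and its foot on the pad (within 4 mm in height); counted from the end of the ledge nearest the lazy susan the order is cruet, grinder, deep ramekin, shallow ramekin (((y of susan in the frame of ledge above 0 m and y of cruet_mid in the frame of ledge between 0.135 and 0.195 m and y of grinder_mid in the frame of ledge between 0.025 and 0.085 m and y of deep_mid in the frame of ledge between -0.085 and -0.025 m and y of shallow_mid in the frame of ledge between -0.195 and -0.135 m) or (y of susan in the frame of ledge below 0 m and y of cruet_mid in the frame of ledge between -0.195 and -0.135 m and y of grinder_mid in the frame of ledge between -0.085 and -0.025 m and y of deep_mid in the frame of ledge between 0.025 and 0.085 m and y of shallow_mid in the frame of ledge between 0.135 and 0.195 m)) and (horizontal distance between cruet_mid and pad0 below 0.013 m or horizontal distance between cruet_mid and pad1 below 0.013 m or horizontal distance between cruet_mid and pad2 below 0.013 m or horizontal distance between cruet_mid and pad3 below 0.013 m) and z of cruet_mid in the frame of ledge between 0.095 and 0.103 m and angle between each of cruet_mid, grinder_mid, deep_mid, shallow_mid's own z axis and vertical below 0.08 rad and linear speed of each of cruet, grinder, deep, shallow below 0.02 m/s and (horizontal distance between grinder_mid and pad0 below 0.013 m or horizontal distance between grinder_mid and pad1 below 0.013 m or horizontal distance between grinder_mid and pad2 below 0.013 m or horizontal distance between grinder_mid and pad3 below 0.013 m) and z of grinder_mid in the frame of ledge between 0.078 and 0.086 m and (horizontal distance between deep_mid and pad0 below 0.013 m or horizontal distance between deep_mid and pad1 below 0.013 m or horizontal distance between deep_mid and pad2 below 0.013 m or horizontal distance between deep_mid and pad3 below 0.013 m) and z of deep_mid in the frame of ledge between 0.053 and 0.061 m and (horizontal distance between shallow_mid and pad0 below 0.013 m or horizontal distance between shallow_mid and pad1 below 0.013 m or horizontal distance between shallow_mid and pad2 below 0.013 m or horizontal distance between shallow_mid and pad3 below 0.013 m) and z of shallow_mid in the frame of ledge between 0.042 and 0.05 m); the robot touches nothing.
It fails at once if the cruet is tipped over (leans more than 0.6 rad) (angle between cruet_mid's own z axis and vertical above 0.6 rad).
It fails at once if the pepper grinder is tipped over (leans more than 0.6 rad) (angle between grinder_mid's own z axis and vertical above 0.6 rad).
It fails at once if the deep ramekin is tipped over (leans more than 0.6 rad) (angle between deep_mid's own z axis and vertical above 0.6 rad).
It fails at once if the shallow ramekin is tipped over (leans more than 0.6 rad) (angle between shallow_mid's own z axis and vertical above 0.6 rad).
It also fails if it takes over 120 s, if anything falls off the work surface, if the arm or the gripper's body presses on something with over 40 N, if the wrist force passes 120 N, or if a joint passes its speed limit or range.

## Working session

There is one attempt and no reset: what is moved stays moved. The work goes in short steps, Python scripts to look and compute and a tool call to move; the robot and the scene stay as the last step left them, time stands still between calls to the robot, and variables do not carry over. Pictures are saved under pics/ and viewed, at most 14 in all, crops included, and the job is handed in when it is done.

Besides the shell and the picture viewer there is one more tool, called after "Emit:" by a JSON object that holds its "method" and its "body". send_rows: Moves the arm, as the interface text tells. Its arguments: {"type":"object","properties":{"offset":{"type":"array","items":{"type":"array","items":{"type":"number"}}},"dr":{"type":"array","items":{"type":"array","items":{"type":"number"}}},"hand":{"type":"number"}},"required":["offset","dr"]}

```bash
mkdir -p pics; cat > h.py <<'E'
import numpy as np, cv2
from workcell import status, vision, env
def snap(n,f):
    im=vision.get_image(n); cv2.imwrite('pics/'+f,im[:,:,::-1]); return im
def cam(n):
    c=vision.camera_info(n); K=np.array(c['mtx'])
    if n=='wrist':
        o=status.get_obs(); M=np.array(c['mount']); w,x,y,z=o['tcp_rot']
        from scipy.spatial.transform import Rotation as R
        T=np.eye(4);T[:3,:3]=R.from_quat([x,y,z,w]).as_matrix();T[:3,3]=o['eef_pos']
        E=np.linalg.inv(T@M); return K,E[:3,:3],E[:3,3]
    return K,cv2.Rodrigues(np.array(c['rvec'],float))[0],np.array(c['tvec'],float).ravel()
def back(n,uv,z,c=None):
    K,R,t=c or cam(n); d=R.T@np.linalg.inv(K)@np.array([uv[0],uv[1],1.]); C=-R.T@t
    return C+d*(z-C[2])/d[2]
def proj(n,p,c=None):
    K,R,t=c or cam(n); q=K@(R@np.array(p)+t); return q[:2]/q[2]
E
python3 - <<'E'
from h import *
o=status.get_obs(); print({k:np.round(v,3) for k,v in o.items()}, env.pinch_z)
snap('top','top0.png'); snap('scene','scene0.png')
for n in('top','scene'):
    K,R,t=cam(n);print(n,K[0,0],-R.T@t)
E
```

```text
{'t': np.float64(0.0), 'joint_pos': array([ 1.17 ,  0.126, -0.041,  1.405,  0.   ,  1.571]), 'joint_vel': array([ 0.001, -0.001,  0.   ,  0.001,  0.   , -0.   ]), 'joint_efforts': array([ 0.0000e+00, -4.3591e+01,  3.5292e+01,  1.7000e-02,  0.0000e+00,
        0.0000e+00]), 'eef_pos': array([0.205, 0.483, 0.231]), 'tcp_rot': array([-0.   ,  0.199,  0.98 , -0.001]), 'wrist_force': array([-0.191,  0.651,  0.425]), 'torque': array([-0.017, -0.013,  0.019]), 'finger_force': np.float64(0.0), 'finger_gap': np.float64(0.085)} 0.0187
top 460.0277952756444 [0.31006427 0.03649307 1.03186414]
scene 541.740233635092 [ 1.11574143 -0.06969783  1.06038553]
```

View pics/top0.png

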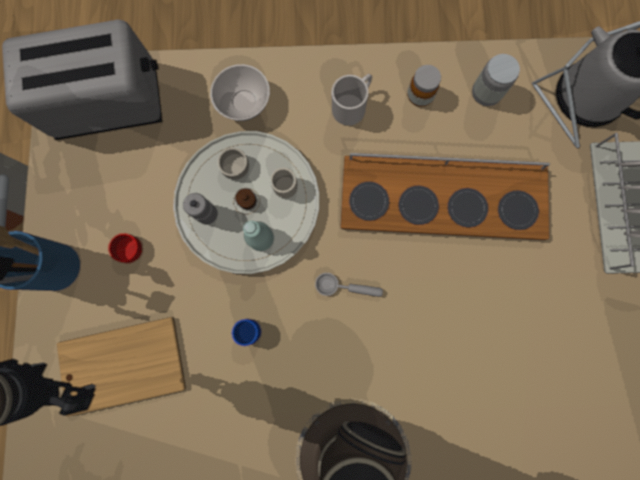

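View pics/scene0.png

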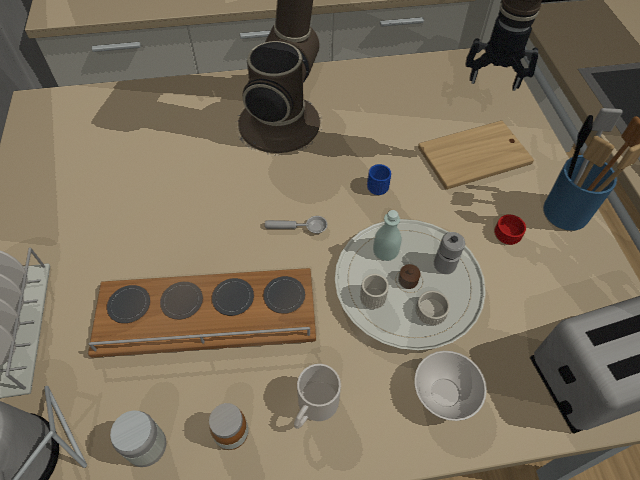

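```bash
python3 - <<'E'
from h import *
im=cv2.imread('pics/top0.png')
cv2.imwrite('pics/c0.png',cv2.resize(im[130:280,165:330],None,fx=4,fy=4,interpolation=cv2.INTER_CUBIC))
g=im[160:240,343:550].max(axis=2)
m=(g<90).astype(np.uint8); m=cv2.morphologyEx(m,cv2.MORPH_OPEN,np.ones((5,5)))
for c in cv2.findContours(m,0,1)[0]:
    if cv2.contourArea(c)>400:
        (x,y),ax,_=cv2.fitEllipse(c); x+=343;y+=160; print('pad',x,y,ax,back('top',(x,y),.028))
for n,uv,z in [('susan',(248,202),.024),('deep',(285,180),.082),('shallow',(234,162),.06),('grinder',(194,202),.13),('cruet',(251,228),.166)]: print(n,back('top',uv,z))
for n,uv,z in [('deep',(375,284),.082),('shallow',(433,302),.06),('grinder',(453,238),.13),('cruet',(391,214),.166)]: print('sc',n,back('scene',uv,z))
E
```

```text
pad 517.8903350830078 209.92582321166992 (37.84641647338867, 40.47127151489258) [ 0.51975083 -0.37830944  0.028     ]
pad 467.44779205322266 207.3208122253418 (37.831748962402344, 39.861061096191406) [ 0.52828781 -0.26820208  0.028     ]
pad 418.3011169433594 204.95087814331055 (37.8451042175293, 39.409446716308594) [ 0.53628093 -0.16016128  0.028     ]
pad 368.92712020874023 200.9868392944336 (37.87668228149414, 38.93555450439453) [ 0.54798122 -0.05101262  0.028     ]
susan [0.55323859 0.22056277 0.024     ]
deep [0.58546407 0.1309073  0.082     ]
shallow [0.63569302 0.24547283 0.06      ]
grinder [0.53033819 0.31083042 0.13      ]
cruet [0.46770783 0.18856819 0.166     ]
sc deep [0.58809606 0.13475033 0.082     ]
sc shallow [0.63632164 0.2488504  0.06      ]
sc grinder [0.53189189 0.30914393 0.13      ]
sc cruet [0.47688748 0.18543079 0.166     ]
```

View pics/c0.png

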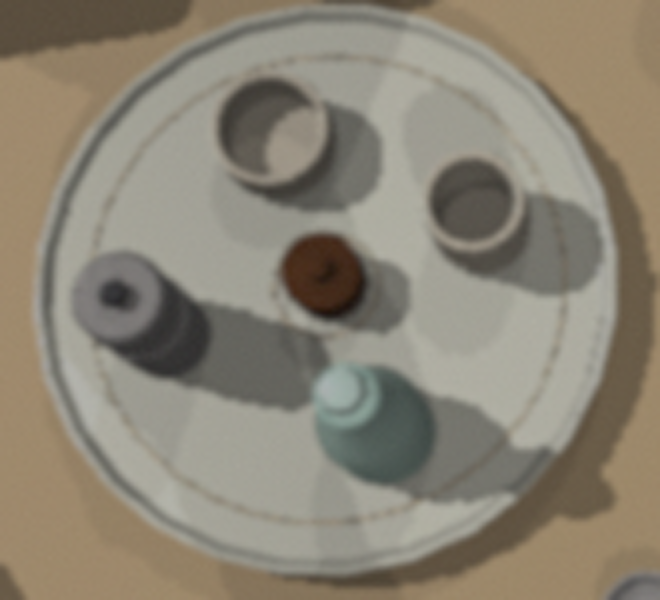

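Emit:
{"method": "send_rows", "body": {"offset": [[-0.035,-0.0165,-0.003],[-0.035,-0.0165,-0.003],[-0.035,-0.0165,-0.003],[-0.035,-0.0165,-0.003],[-0.035,-0.0165,-0.003],[-0.035,-0.0165,-0.003],[-0.035,-0.0165,-0.003],[-0.035,-0.0165,-0.003],[-0.035,-0.0165,-0.003],[-0.035,-0.0165,-0.003]], "dr": [[0,0,0],[0,0,0],[0,0,0],[0,0,0],[0,0,0],[0,0,0],[0,0,0],[0,0,0],[0,0,0],[0,0,0]], "hand": 1}}

```text
t: 1.1
eef_pos: [0.4634, 0.1934, 0.2611]
tcp_rot: [-0.0, 0.199, 0.98, -0.0]
wrist_force: [0.8, 0.0, -0.1]
finger_gap: 0.0856
finger_force: 0.0
```

```bash
cat >> h.py <<'E'
def move(x,y,z):
    from scipy.spatial.transform import Rotation as R
    o=status.get_obs(); q=o['tcp_rot']; d=R.from_quat(np.r_[q[1:],q[0]]).as_matrix().T@(np.array([x,y,z])-o['eef_pos'])
    print('at',np.round(o['eef_pos'],4),'go tool',np.round(d,4),'f',np.round(o['wrist_force'],1),'gap',o['finger_gap'],o['finger_force'],'t',o['t'])
E
python3 - <<'E'
from h import *
for n,uv,z in [('deep',(284,180.8),.082),('shallow',(233,162.8),.06),('grinder',(194.5,203.5),.13),('cruet',(250.2,227),.166)]: print(n,back('top',uv,z))
o=status.get_obs();print(o['eef_pos'],o['tcp_rot'])
K,R,t=cam('wrist'); print(K[0,0],-R.T@t, R[2])
snap('wrist','w0.png')
for n,p in [('cruet',(.470,.187,.166)),('deep',(.587,.132,.082)),('shal',(.636,.246,.06)),('grin',(.531,.31,.13))]: print(n,proj('wrist',p))
E
```

```text
deep [0.58375543 0.13305868 0.082     ]
shallow [0.63391937 0.24766863 0.06      ]
grinder [0.52720477 0.30973968 0.13      ]
cruet [0.4696932  0.19011827 0.166     ]
[0.46338289 0.19344191 0.26110342] [-2.43559656e-04  1.99105631e-01  9.79977995e-01 -1.35156510e-04]
393.18487983046094 [0.39393787 0.22309098 0.40267815] [ 0.27321476 -0.11608626 -0.95492286]
cruet [317.00745877 242.27769179]
deep [313.18515485 344.00530865]
shal [438.85446577 331.59950184]
grin [505.8121941  236.35886679]
```

View pics/w0.png

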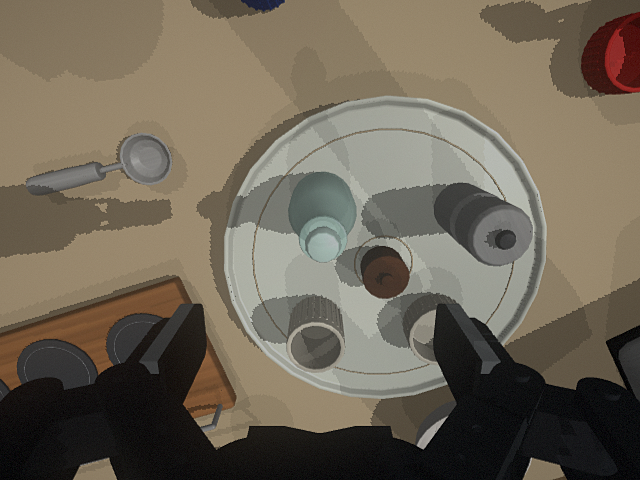

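```bash
python3 - <<'E'
from h import *
for n,uv,z in [('cruet',(322,243),.165),('grinder',(506,239),.13),('deep',(316,345),.082)]: print(n,back('wrist',uv,z))
move(.472,.187,.26)
E
```

```text
cruet [0.47200922 0.18959458 0.165     ]
grinder [0.53302676 0.30959271 0.13      ]
deep [0.58902221 0.1340008  0.082     ]
at [0.4666 0.1901 0.2611] go tool [-0.0062 -0.0008  0.0011] f [ 2.2 -2.2  0.6] gap 0.08579882439607375 0.0 t 1.15
```

Emit:
{"method": "send_rows", "body": {"offset": [[-0.005,0,0.01],[0,0,0.01],[0,0,0.01],[0,0,0.01],[0,0,0],[0,0,0]], "dr": [[0,0,0],[0,0,0],[0,0,0],[0,0,0],[0,0,0],[0,0,0]]}}

```text
t: 1.75
eef_pos: [0.4667, 0.1934, 0.2211]
tcp_rot: [-0.0, 0.198, 0.98, -0.0]
wrist_force: [1.0, -0.5, 0.0]
finger_gap: 0.0852
finger_force: 0.0
```

```bash
python3 - <<'E'
from h import *
move(.4715,.189,.108)
E
```

```text
at [0.4667 0.1934 0.2211] go tool [-0.0062 -0.0022  0.1131] f [ 1.  -0.5  0. ] gap 0.08521789337234179 0.0 t 1.75
```

Emit:
{"method": "send_rows", "body": {"offset": [[-0.006,-0.002,0.01],[0,0,0.015],[0,0,0.015],[0,0,0.015],[0,0,0.015],[0,0,0.015],[0,0,0.015],[0,0,0.013],[0,0,0],[0,0,0]], "dr": [[0,0,0],[0,0,0],[0,0,0],[0,0,0],[0,0,0],[0,0,0],[0,0,0],[0,0,0],[0,0,0],[0,0,0]]}}

```text
t: 2.75
eef_pos: [0.4721, 0.1887, 0.1084]
tcp_rot: [-0.0, 0.199, 0.98, -0.0]
wrist_force: [0.3, -0.0, 0.5]
finger_gap: 0.0856
finger_force: 0.0
```

Emit:
{"method": "send_rows", "body": {"offset": [[0,0,0],[0,0,0],[0,0,0],[0,0,0],[0,0,0],[0,0,0],[0,0,0],[0,0,0]], "dr": [[0,0,0],[0,0,0],[0,0,0],[0,0,0],[0,0,0],[0,0,0],[0,0,0],[0,0,0]], "hand": 0.2}}

```text
t: 3.55
eef_pos: [0.4726, 0.189, 0.1089]
tcp_rot: [0.001, 0.199, 0.98, 0.0]
wrist_force: [0.7, 0.4, 5.0]
finger_gap: 0.0308
finger_force: 58.8
```

Emit:
{"method": "send_rows", "body": {"offset": [[0,0,0],[0,0,0],[0,0,0],[0,0,-0.005],[0,0,0],[0,0,0]], "dr": [[0,0,0],[0,0,0],[0,0,0],[0,0,0],[0,0,0],[0,0,0]], "hand": 0.55}}

```text
t: 4.15
eef_pos: [0.4722, 0.1888, 0.1135]
tcp_rot: [0.0, 0.199, 0.98, 0.0]
wrist_force: [1.2, 0.2, 0.2]
finger_gap: 0.0472
finger_force: 0.0
```

Emit:
{"method": "send_rows", "body": {"offset": [[0,0,0],[0,0,0],[0,0,0],[0,0,0],[0,0,0],[0,0,0],[0,0,0]], "dr": [[0,0,0],[0,0,0],[0,0,0],[0,0,0],[0,0,0],[0,0,0],[0,0,0]], "hand": 0.1}}

```text
t: 4.85
eef_pos: [0.4723, 0.1889, 0.1136]
tcp_rot: [0.0, 0.199, 0.98, 0.0]
wrist_force: [0.5, 0.3, 4.2]
finger_gap: 0.0308
finger_force: 59.1
```

```bash
python3 - <<'E'
from h import *
a=snap('scene','s1.png')[150:330,300:500]; b=vision.get_image('wrist')[180:480,160:500]
a=cv2.resize(a,(400,360),interpolation=cv2.INTER_CUBIC); b=cv2.resize(b,(400,360))
cv2.imwrite('pics/c1.png',np.hstack([a,b])[:,:,::-1])
E
```

```text
(no output)
```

View pics/c1.png

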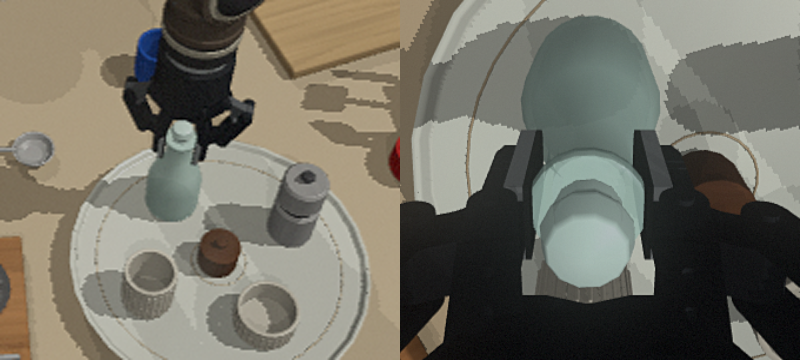

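Emit:
{"method": "send_rows", "body": {"offset": [[0,0,-0.003],[0,0,-0.005],[0,0,-0.01],[0,0,-0.015],[0,0,-0.015],[0,0,-0.015],[0,0,-0.012],[0,0,0],[0,0,0]], "dr": [[0,0,0],[0,0,0],[0,0,0],[0,0,0],[0,0,0],[0,0,0],[0,0,0],[0,0,0],[0,0,0]]}}

```text
t: 5.85
eef_pos: [0.4721, 0.1888, 0.1882]
tcp_rot: [0.0, 0.199, 0.98, 0.0]
wrist_force: [0.1, -0.6, -2.8]
finger_gap: 0.0305
finger_force: 59.5
```

```bash
python3 - <<'E'
from h import *
move(.548,-.051,.19)
snap('wrist','w2.png')
a=cv2.imread('pics/w2.png')[180:480,160:500]; b=snap('scene','s2.png')[120:320,300:500,::-1]
cv2.imwrite('pics/c2.png',np.hstack([cv2.resize(b,(400,400),interpolation=cv2.INTER_CUBIC),cv2.resize(a,(400,400))]))
E
```

```text
at [0.4721 0.1888 0.1882] go tool [-0.1635 -0.1912 -0.0018] f [ 0.1 -0.6 -2.8] gap 0.030542781600184237 59.511061012744904 t 5.85
```

View pics/c2.png

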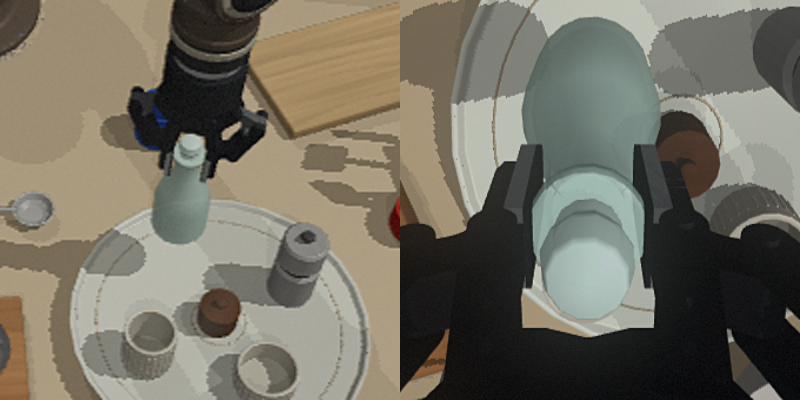

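```bash
python3 - <<'E'
from h import *
print(back('wrist',(319.8,382),.2395))
E
```

```text
[0.46661681 0.19103674 0.2395    ]
```

Emit:
{"method": "send_rows", "body": {"offset": [[-0.008,-0.01,0],[-0.016,-0.019,0],[-0.02,-0.0235,0],[-0.02,-0.0235,0],[-0.02,-0.0235,0],[-0.02,-0.0235,0],[-0.02,-0.0235,0],[-0.02,-0.0235,0],[-0.012,-0.014,0],[-0.0075,-0.0077,0]], "dr": [[0,0,0],[0,0,0],[0,0,0],[0,0,0],[0,0,0],[0,0,0],[0,0,0],[0,0,0],[0,0,0],[0,0,0]]}}

```text
t: 6.95
eef_pos: [0.5477, -0.0539, 0.1876]
tcp_rot: [-0.001, 0.2, 0.98, -0.0]
wrist_force: [0.4, 0.5, -2.3]
finger_gap: 0.0305
finger_force: 59.7
```

Emit:
{"method": "send_rows", "body": {"offset": [[0,0,0],[0,0,0],[0,0,0]], "dr": [[0,0,0],[0,0,0],[0,0,0]]}}

```text
t: 7.25
eef_pos: [0.5475, -0.0508, 0.1882]
tcp_rot: [-0.0, 0.199, 0.98, 0.0]
wrist_force: [0.3, -0.4, -3.1]
finger_gap: 0.0307
finger_force: 59.7
```

```bash
python3 - <<'E'
from h import *
move(.548,-.051,.1175)
snap('wrist','w3.png'); snap('top','t3.png')
for p in [(.548,-.051),(.536,-.16),(.528,-.268),(.52,-.378)]: print(proj('wrist',p+(.028,)))
E
```

```text
at [ 0.5475 -0.0508  0.1882] go tool [-0.0006 -0.      0.0707] f [ 0.3 -0.4 -3.1] gap 0.030718920978269816 59.725453800357116 t 7.25
[318.96509569 211.65636919]
[189.95092035 249.09970909]
[ 71.90882961 288.02206862]
[-40.89671213 325.39313779]
```

View pics/w3.png

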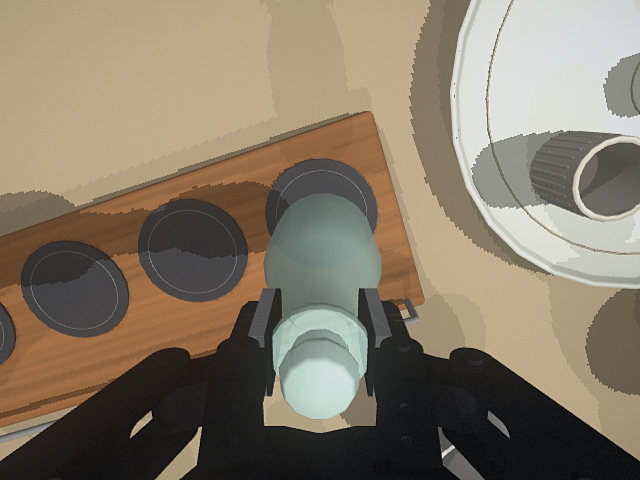

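```bash
python3 - <<'E'
from h import *
o=status.get_obs()['eef_pos']
p=back('wrist',(323,194),.0987); C=-cam('wrist')[1].T@cam('wrist')[2]
d=(C-o)[:2]; d/=np.linalg.norm(d); print(p, (p[:2]-o[:2])@d, (p[:2]-o[:2])@np.array([-d[1],d[0]]))
for q in (.03,.035): print(proj('wrist',[*(o[:2]+d*q),.0987]))
for uv,z in [((321,209),.028),((193,250),.028),((75,289),.028)]: print(back('wrist',uv,z))
E
```

```text
[ 0.52255201 -0.03755964  0.0987    ] 0.028169995157079585 -0.0022832714581705084
[319.18073151 190.97253077]
[319.18946306 182.64043602]
[ 0.54663763 -0.04868008  0.028     ]
[ 0.5376547  -0.15808484  0.028     ]
[ 0.52977639 -0.26611162  0.028     ]
```

Emit:
{"method": "send_rows", "body": {"offset": [[0,0,0.008],[0,0,0.014],[0,0,0.014],[0,0,0.013],[0,0,0.01],[0,0,0.006],[0,0,0.003],[0,0,0.002],[0,0,0],[0,0,0]], "dr": [[0,0,0],[0,0,0],[0,0,0],[0,0,0],[0,0,0],[0,0,0],[0,0,0],[0,0,0],[0,0,0],[0,0,0]]}}

```text
t: 8.35
eef_pos: [0.5481, -0.0516, 0.1188]
tcp_rot: [0.0, 0.199, 0.98, 0.0]
wrist_force: [0.6, 0.7, -3.8]
finger_gap: 0.0307
finger_force: 59.7
```

Emit:
{"method": "send_rows", "body": {"offset": [[0,0,0.001],[0,0,0],[0,0,0]], "dr": [[0,0,0],[0,0,0],[0,0,0]]}}

```text
t: 8.65
eef_pos: [0.5481, -0.0515, 0.1178]
tcp_rot: [0.0, 0.199, 0.98, 0.0]
wrist_force: [0.1, -0.2, -1.1]
finger_gap: 0.0306
finger_force: 59.9
```

Emit:
{"method": "send_rows", "body": {"offset": [[0,0,0],[0,0,0],[0,0,0],[0,0,0],[0,0,0],[0,0,0]], "dr": [[0,0,0],[0,0,0],[0,0,0],[0,0,0],[0,0,0],[0,0,0]], "hand": 1}}

```text
t: 9.25
eef_pos: [0.5478, -0.0515, 0.1173]
tcp_rot: [0.0, 0.199, 0.98, -0.0]
wrist_force: [0.1, -0.0, -1.0]
finger_gap: 0.0854
finger_force: 0.0
```

Emit:
{"method": "send_rows", "body": {"offset": [[0,0,-0.006],[0,0,-0.014],[0,0,-0.015],[0,0,-0.015],[0,0,-0.015],[0,0,-0.015],[0,0,-0.015],[0,0,-0.015],[0,0,-0.012]], "dr": [[0,0,0],[0,0,0],[0,0,0],[0,0,0],[0,0,0],[0,0,0],[0,0,0],[0,0,0],[0,0,0]]}}

```text
t: 10.15
eef_pos: [0.5481, -0.0516, 0.2416]
tcp_rot: [0.001, 0.199, 0.98, 0.0]
wrist_force: [-0.0, -0.7, -0.5]
finger_gap: 0.0856
finger_force: 0.0
```

```bash
python3 - <<'E'
from h import *
snap('top','t4.png')
print(proj('top',(.547,-.05,.170)))
move(.532,.3095,.24)
E
```

```text
[374.24926138 184.29672829]
at [ 0.5486 -0.0516  0.2432] go tool [0.1562 0.326  0.003 ] f [-0.2  0.2  1.7] gap 0.08533729214083847 0.0 t 10.2
```

Emit:
{"method": "send_rows", "body": {"offset": [[0.01,0.02,0],[0.0165,0.035,0],[0.0165,0.035,0],[0.0165,0.035,0],[0.0165,0.035,0],[0.0165,0.035,0],[0.0165,0.035,0],[0.0165,0.035,0],[0.0165,0.035,0],[0.0142,0.026,0]], "dr": [[0,0,0],[0,0,0],[0,0,0],[0,0,0],[0,0,0],[0,0,0],[0,0,0],[0,0,0],[0,0,0],[0,0,0]]}}

```text
t: 11.2
eef_pos: [0.5308, 0.3118, 0.2392]
tcp_rot: [-0.0, 0.199, 0.98, 0.0]
wrist_force: [0.0, 0.0, 0.2]
finger_gap: 0.0854
finger_force: 0.0
```

Emit:
{"method": "send_rows", "body": {"offset": [[0,0,0],[0,0,0]], "dr": [[0,0,0],[0,0,0]]}}

```text
t: 11.4
eef_pos: [0.5309, 0.3099, 0.239]
tcp_rot: [-0.0, 0.198, 0.98, -0.0]
wrist_force: [-0.8, -0.1, -0.4]
finger_gap: 0.0857
finger_force: 0.0
```

```bash
python3 - <<'E'
from h import *
move(.532,.3095,.0835)
a=snap('wrist','w5.png'); b=snap('top','t5.png')[130:280,165:415]
print(proj('wrist',(.532,.3095,.13)),proj('wrist',(.636,.248,.06)))
cv2.imwrite('pics/c5.png',np.hstack([cv2.resize(b,(400,240),interpolation=cv2.INTER_CUBIC),cv2.resize(a[240:480,120:520],(400,240))])[:,:,::-1])
E
```

```text
at [0.5309 0.3099 0.239 ] go tool [-1.200e-03  1.000e-04  1.555e-01] f [-0.8 -0.1 -0.4] gap 0.08570834737864043 0.0 t 11.4
[320.72240972 230.16243712] [303.21159956 331.89213655]
```

View pics/w5.png

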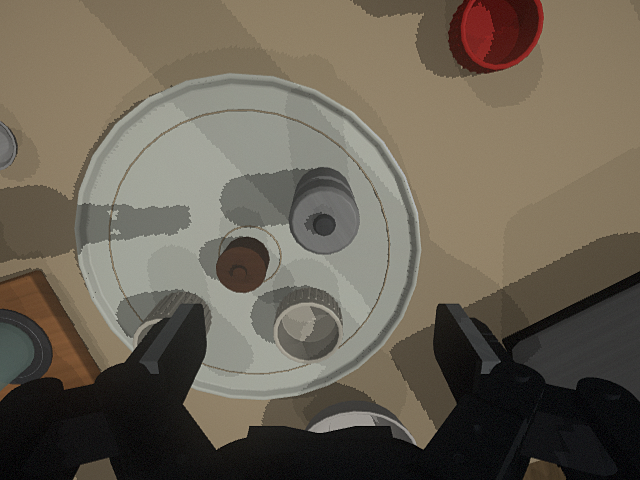

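```bash
python3 - <<'E'
from h import *
g=back('wrist',(324,225),.13);print(g,back('wrist',(308,333),.06))
move(g[0],g[1],.0835)
E
```

```text
[0.52955355 0.31290175 0.13      ] [0.63880881 0.25162061 0.06      ]
at [0.5312 0.3087 0.2394] go tool [0.0032 0.0032 0.1559] f [ 0.5  0.  -0.2] gap 0.08528360457123543 0.0 t 11.5
```

Emit:
{"method": "send_rows", "body": {"offset": [[0.001,0.002,0.01],[0,0,0.018],[0,0,0.02],[0,0,0.02],[0,0,0.02],[0,0,0.02],[0,0,0.02],[0,0,0.018],[0,0,0.012],[0,0,0]], "dr": [[0,0,0],[0,0,0],[0,0,0],[0,0,0],[0,0,0],[0,0,0],[0,0,0],[0,0,0],[0,0,0],[0,0,0]]}}

```text
t: 12.5
eef_pos: [0.53, 0.3104, 0.0792]
tcp_rot: [-0.001, 0.2, 0.98, -0.001]
wrist_force: [0.0, 0.0, 0.2]
finger_gap: 0.0852
finger_force: 0.0
```

Emit:
{"method": "send_rows", "body": {"offset": [[0,0,0],[0,0,0],[0,0,0],[0,0,0],[0,0,0],[0,0,0],[0,0,0]], "dr": [[0,0,0],[0,0,0],[0,0,0],[0,0,0],[0,0,0],[0,0,0],[0,0,0]], "hand": 0.3}}

```text
t: 13.2
eef_pos: [0.5319, 0.3123, 0.0828]
tcp_rot: [0.001, 0.199, 0.98, 0.001]
wrist_force: [-0.3, -0.5, 6.2]
finger_gap: 0.0488
finger_force: 62.3
```

Emit:
{"method": "send_rows", "body": {"offset": [[0,0,-0.003],[0,0,-0.007],[0,0,-0.018],[0,0,-0.022],[0,0,-0.025],[0,0,-0.025],[0,0,-0.025],[0,0,-0.025],[0,0,-0.02],[0,0,-0.012]], "dr": [[0,0,0],[0,0,0],[0,0,0],[0,0,0],[0,0,0],[0,0,0],[0,0,0],[0,0,0],[0,0,0],[0,0,0]]}}

```text
t: 14.2
eef_pos: [0.5311, 0.3119, 0.2652]
tcp_rot: [0.001, 0.199, 0.98, 0.0]
wrist_force: [-0.1, -0.1, -3.5]
finger_gap: 0.0485
finger_force: 62.6
```

```bash
python3 - <<'E'
from h import *
move(.537,-.159,.265)
snap('wrist','w6.png')
E
```

```text
at [0.5311 0.3119 0.2652] go tool [-1.891e-01 -4.313e-01 -1.000e-04] f [-0.1 -0.1 -3.5] gap 0.04847206962593788 62.55986882799334 t 14.2
```

View pics/w6.png

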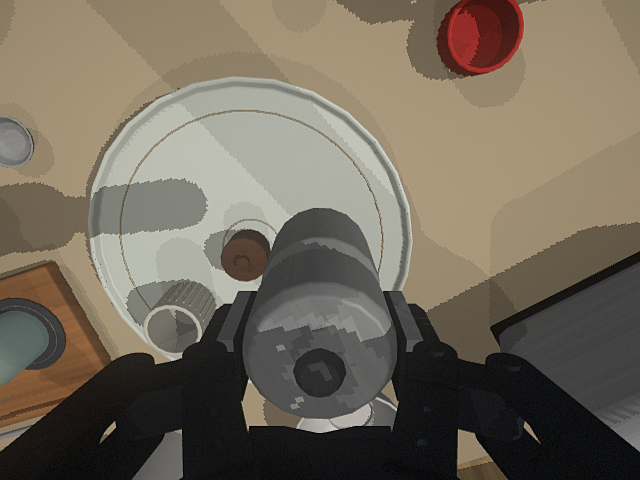

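```bash
python3 - <<'E'
from h import *
o=status.get_obs()['eef_pos']
C=-cam('wrist')[1].T@cam('wrist')[2]; d=(C-o)[:2]; d/=np.linalg.norm(d)
for uv,z in [((321,208),.2064),((320,372),.313)]:
    p=back('wrist',uv,z)[:2]-o[:2]; print(p@d,p@np.array([-d[1],d[0]]))
print(d)
E
```

```text
0.02658936426406452 -0.0012487913371653399
0.004636316202064245 -0.00018829916771438454
[-0.92196837  0.38726518]
```

Emit:
{"method": "send_rows", "body": {"offset": [[-0.009,-0.02,0],[-0.016,-0.037,0],[-0.02,-0.046,0],[-0.02,-0.046,0],[-0.02,-0.046,0],[-0.02,-0.046,0],[-0.02,-0.046,0],[-0.02,-0.046,0],[-0.02,-0.046,0],[-0.016,-0.034,0]], "dr": [[0,0,0],[0,0,0],[0,0,0],[0,0,0],[0,0,0],[0,0,0],[0,0,0],[0,0,0],[0,0,0],[0,0,0]]}}

```text
t: 15.25
eef_pos: [0.5357, -0.1406, 0.2627]
tcp_rot: [-0.001, 0.2, 0.98, -0.0]
wrist_force: [0.8, 1.0, -2.6]
finger_gap: 0.0486
finger_force: 62.9
```

Emit:
{"method": "send_rows", "body": {"offset": [[-0.008,-0.018,0],[0,0,0],[0,0,0],[0,0,0]], "dr": [[0,0,0],[0,0,0],[0,0,0],[0,0,0]]}}

```text
t: 15.65
eef_pos: [0.5367, -0.1568, 0.263]
tcp_rot: [-0.0, 0.199, 0.98, 0.0]
wrist_force: [0.1, -0.4, -2.0]
finger_gap: 0.0491
finger_force: 62.9
```

```bash
python3 - <<'E'
from h import *
move(.537,-.159,.0868)
E
```

```text
at [ 0.5367 -0.1568  0.263 ] go tool [-0.0013 -0.002   0.1762] f [ 0.1 -0.4 -2. ] gap 0.04905017674531624 62.90273574868479 t 15.65
```

Emit:
{"method": "send_rows", "body": {"offset": [[-0.003,-0.002,0.01],[0,0,0.02],[0,0,0.025],[0,0,0.027],[0,0,0.027],[0,0,0.025],[0,0,0.02],[0,0,0.012],[0,0,0.006],[0,0,0]], "dr": [[0,0,0],[0,0,0],[0,0,0],[0,0,0],[0,0,0],[0,0,0],[0,0,0],[0,0,0],[0,0,0],[0,0,0]]}}

```text
t: 16.65
eef_pos: [0.5387, -0.1602, 0.0908]
tcp_rot: [-0.0, 0.199, 0.98, 0.0]
wrist_force: [-0.2, -0.6, -2.9]
finger_gap: 0.0486
finger_force: 62.9
```

Emit:
{"method": "send_rows", "body": {"offset": [[0,0,0.002],[0,0,0],[0,0,0]], "dr": [[0,0,0],[0,0,0],[0,0,0]]}}

```text
t: 16.95
eef_pos: [0.5394, -0.1608, 0.0901]
tcp_rot: [0.001, 0.199, 0.98, -0.0]
wrist_force: [0.9, -0.2, -2.6]
finger_gap: 0.0488
finger_force: 62.9
```

Emit:
{"method": "send_rows", "body": {"offset": [[0,0,0.002],[0,0,0],[0,0,0]], "dr": [[0,0,0],[0,0,0],[0,0,0]]}}

```text
t: 17.25
eef_pos: [0.5388, -0.1607, 0.0873]
tcp_rot: [-0.0, 0.199, 0.98, 0.0]
wrist_force: [0.4, 0.0, -2.2]
finger_gap: 0.0487
finger_force: 62.9
```

Emit:
{"method": "send_rows", "body": {"offset": [[0,0,0.001],[0,0,0],[0,0,0]], "dr": [[0,0,0],[0,0,0],[0,0,0]]}}

```text
t: 17.55
eef_pos: [0.5391, -0.1608, 0.0869]
tcp_rot: [0.0, 0.199, 0.98, -0.0]
wrist_force: [-2.1, 0.3, 3.5]
finger_gap: 0.0483
finger_force: 63.3
```

Emit:
{"method": "send_rows", "body": {"offset": [[0,0,0],[0,0,0],[0,0,0],[0,0,0],[0,0,0]], "dr": [[0,0,0],[0,0,0],[0,0,0],[0,0,0],[0,0,0]], "hand": 1}}

```text
t: 18.05
eef_pos: [0.5389, -0.1607, 0.0862]
tcp_rot: [-0.0, 0.199, 0.98, 0.0]
wrist_force: [0.2, 0.3, 0.1]
finger_gap: 0.0856
finger_force: 0.0
```

Emit:
{"method": "send_rows", "body": {"offset": [[0,0,-0.006],[0,0,-0.014],[0,0,-0.018],[0,0,-0.02],[0,0,-0.02],[0,0,-0.02],[0,0,-0.02],[0,0,-0.02],[0,0,-0.015],[0,0,0]], "dr": [[0,0,0],[0,0,0],[0,0,0],[0,0,0],[0,0,0],[0,0,0],[0,0,0],[0,0,0],[0,0,0],[0,0,0]]}}

```text
t: 19.05
eef_pos: [0.5399, -0.161, 0.2429]
tcp_rot: [0.003, 0.199, 0.98, -0.0]
wrist_force: [0.3, 0.5, 0.2]
finger_gap: 0.0853
finger_force: 0.0
```

```bash
python3 - <<'E'
from h import *
move(.588,.1335,.24)
E
```

```text
at [ 0.5399 -0.161   0.2429] go tool [0.0706 0.2899 0.0027] f [0.3 0.5 0.2] gap 0.08533210121755651 0.0 t 19.05
```

Emit:
{"method": "send_rows", "body": {"offset": [[0.004,0.016,0],[0.008,0.032,0],[0.008,0.034,0],[0.008,0.034,0],[0.008,0.034,0],[0.008,0.034,0],[0.008,0.034,0],[0.008,0.034,0],[0.007,0.025,0],[0.0036,0.013,0]], "dr": [[0,0,0],[0,0,0],[0,0,0],[0,0,0],[0,0,0],[0,0,0],[0,0,0],[0,0,0],[0,0,0],[0,0,0]]}}

```text
t: 20.05
eef_pos: [0.5864, 0.1367, 0.2382]
tcp_rot: [-0.001, 0.198, 0.98, -0.0]
wrist_force: [0.4, -0.1, -0.5]
finger_gap: 0.0855
finger_force: 0.0
```

Emit:
{"method": "send_rows", "body": {"offset": [[0,0,0.015],[0,0,0.015],[0,0,0.015],[0,0,0],[0,0,0]], "dr": [[0,0,0],[0,0,0],[0,0,0],[0,0,0],[0,0,0]]}}

```text
t: 20.55
eef_pos: [0.5866, 0.1337, 0.1941]
tcp_rot: [-0.001, 0.199, 0.98, -0.0]
wrist_force: [-0.5, 0.7, 0.2]
finger_gap: 0.0851
finger_force: 0.0
```

```bash
python3 - <<'E'
from h import *
move(.588,.1335,.06)
snap('wrist','w7.png')
print(proj('wrist',(.588,.1335,.082)),proj('wrist',(.636,.249,.06)))
E
```

```text
at [0.5866 0.1337 0.1941] go tool [-0.0015  0.0005  0.1341] f [-0.5  0.7  0.2] gap 0.08510160012089907 0.0 t 20.55
[319.34108998 229.62390436] [491.04168488 219.62629375]
```

View pics/w7.png

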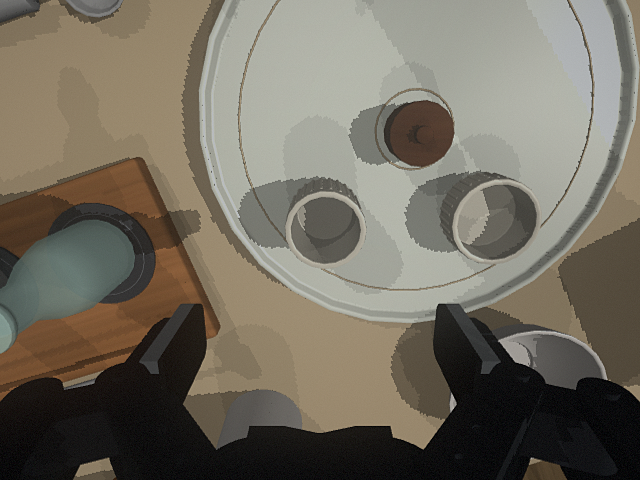

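```bash
python3 - <<'E'
from h import *
g=back('wrist',(326,229),.082);print(g,back('wrist',(496,222),.06))
move(g[0],g[1],.05)
E
```

```text
[0.58935302 0.13781082 0.082     ] [0.63915816 0.25184396 0.06      ]
at [0.587  0.1338 0.1948] go tool [-0.0006  0.0046  0.1448] f [ 0.1 -0.2  1.2] gap 0.08534401919798117 0.0 t 20.6
```

Emit:
{"method": "send_rows", "body": {"offset": [[-0.001,0.003,0.01],[0,0,0.018],[0,0,0.02],[0,0,0.02],[0,0,0.02],[0,0,0.02],[0,0,0.018],[0,0,0.016],[0,0,0.012],[0,0,0]], "dr": [[0,0,0],[0,0,0],[0,0,0],[0,0,0],[0,0,0],[0,0,0],[0,0,0],[0,0,0],[0,0,0],[0,0,0]]}}

```text
t: 21.6
eef_pos: [0.5881, 0.1361, 0.0385]
tcp_rot: [-0.001, 0.199, 0.98, -0.001]
wrist_force: [0.1, -1.2, -0.6]
finger_gap: 0.0856
finger_force: 0.0
```

Emit:
{"method": "send_rows", "body": {"offset": [[0,0,0],[0,0,0],[0,0,0],[0,0,0],[0,0,0],[0,0,0],[0,0,0]], "dr": [[0,0,0],[0,0,0],[0,0,0],[0,0,0],[0,0,0],[0,0,0],[0,0,0]], "hand": 0.4}}

```text
t: 22.3
eef_pos: [0.5902, 0.1365, 0.0418]
tcp_rot: [0.001, 0.199, 0.98, 0.001]
wrist_force: [0.6, 0.7, 6.2]
finger_gap: 0.0539
finger_force: 63.5
```

Emit:
{"method": "send_rows", "body": {"offset": [[0,0,-0.003],[0,0,-0.007],[0,0,-0.018],[0,0,-0.022],[0,0,-0.025],[0,0,-0.025],[0,0,-0.025],[0,0,-0.025],[0,0,-0.018],[0,0,-0.008]], "dr": [[0,0,0],[0,0,0],[0,0,0],[0,0,0],[0,0,0],[0,0,0],[0,0,0],[0,0,0],[0,0,0],[0,0,0]]}}

```text
t: 23.3
eef_pos: [0.5895, 0.1364, 0.2184]
tcp_rot: [0.001, 0.199, 0.98, 0.0]
wrist_force: [0.3, -0.7, -1.1]
finger_gap: 0.0537
finger_force: 63.2
```

```bash
python3 - <<'E'
from h import *
move(.529,-.267,.22)
snap('wrist','w8.png')
E
```

```text
at [0.5895 0.1364 0.2184] go tool [-0.1017 -0.395  -0.0019] f [ 0.3 -0.7 -1.1] gap 0.05371102575434286 63.18838756531477 t 23.3
```

View pics/w8.png

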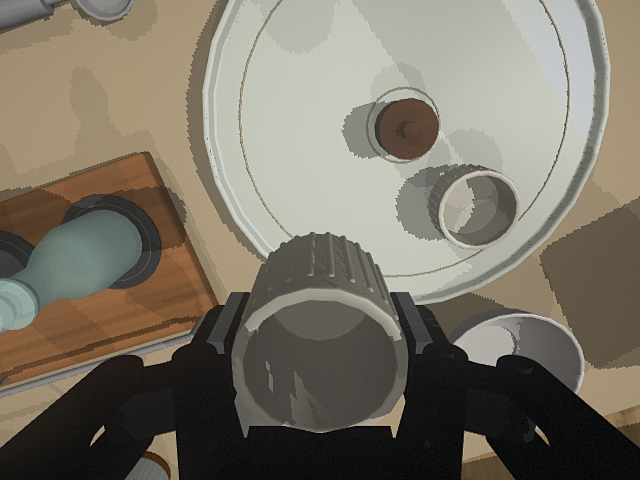

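```bash
python3 - <<'E'
from h import *
o=status.get_obs()['eef_pos']
C=-cam('wrist')[1].T@cam('wrist')[2]; d=(C-o)[:2]; d/=np.linalg.norm(d)
for uv,z in [((318,233),.2006),((320,290),.2586)]:
    p=back('wrist',uv,z)[:2]-o[:2]; print(p@d,p@np.array([-d[1],d[0]]))
E
```

```text
0.025965868283003735 0.00038177456355144475
0.027190269452045557 -0.00027738567348513724
```

Emit:
{"method": "send_rows", "body": {"offset": [[-0.005,-0.02,0],[-0.01,-0.037,0],[-0.012,-0.047,0],[-0.012,-0.047,0],[-0.012,-0.047,0],[-0.012,-0.047,0],[-0.012,-0.047,0],[-0.011,-0.043,0],[-0.009,-0.035,0],[-0.0067,-0.025,0]], "dr": [[0,0,0],[0,0,0],[0,0,0],[0,0,0],[0,0,0],[0,0,0],[0,0,0],[0,0,0],[0,0,0],[0,0,0]]}}

```text
t: 24.35
eef_pos: [0.5273, -0.2693, 0.2149]
tcp_rot: [-0.001, 0.2, 0.98, 0.0]
wrist_force: [-0.1, 0.4, -1.2]
finger_gap: 0.0538
finger_force: 63.4
```

Emit:
{"method": "send_rows", "body": {"offset": [[0,0,0],[0,0,0],[0,0,0],[0,0,0]], "dr": [[0,0,0],[0,0,0],[0,0,0],[0,0,0]]}}

```text
t: 24.75
eef_pos: [0.5288, -0.266, 0.2161]
tcp_rot: [-0.0, 0.198, 0.98, 0.0]
wrist_force: [-0.1, -0.3, -1.1]
finger_gap: 0.0538
finger_force: 63.4
```

```bash
python3 - <<'E'
from h import *
move(.529,-.267,.0458)
E
```

```text
at [ 0.5288 -0.266   0.2161] go tool [-0.0006 -0.0009  0.1703] f [-0.1 -0.3 -1.1] gap 0.05381935374611639 63.44457755796611 t 24.75
```

Emit:
{"method": "send_rows", "body": {"offset": [[0.001,-0.001,0.01],[0,0,0.02],[0,0,0.025],[0,0,0.026],[0,0,0.026],[0,0,0.025],[0,0,0.018],[0,0,0.01],[0,0,0.007],[0,0,0]], "dr": [[0,0,0],[0,0,0],[0,0,0],[0,0,0],[0,0,0],[0,0,0],[0,0,0],[0,0,0],[0,0,0],[0,0,0]]}}

```text
t: 25.75
eef_pos: [0.527, -0.2672, 0.0487]
tcp_rot: [-0.0, 0.199, 0.98, 0.0]
wrist_force: [-0.9, 0.2, -1.1]
finger_gap: 0.0538
finger_force: 63.4
```

Emit:
{"method": "send_rows", "body": {"offset": [[0,0,0.002],[0,0,0],[0,0,0]], "dr": [[0,0,0],[0,0,0],[0,0,0]]}}

```text
t: 26.05
eef_pos: [0.5278, -0.2679, 0.0481]
tcp_rot: [0.001, 0.199, 0.98, -0.0]
wrist_force: [0.4, 1.1, -1.2]
finger_gap: 0.0538
finger_force: 63.4
```

Emit:
{"method": "send_rows", "body": {"offset": [[0,0,0.002],[0,0,0],[0,0,0]], "dr": [[0,0,0],[0,0,0],[0,0,0]]}}

```text
t: 26.35
eef_pos: [0.5278, -0.2679, 0.0459]
tcp_rot: [0.001, 0.199, 0.98, -0.0]
wrist_force: [-0.4, -1.3, 2.0]
finger_gap: 0.0541
finger_force: 63.5
```

Contact; release, rise, and go to the shallow ramekin.

Emit:
{"method": "send_rows", "body": {"offset": [[0,0,0],[0,0,0],[0,0,0],[0,0,0],[0,0,0]], "dr": [[0,0,0],[0,0,0],[0,0,0],[0,0,0],[0,0,0]], "hand": 1}}

```text
t: 26.85
eef_pos: [0.5273, -0.2676, 0.0452]
tcp_rot: [-0.0, 0.199, 0.98, 0.0]
wrist_force: [-0.3, -0.0, 0.3]
finger_gap: 0.0853
finger_force: 0.0
```

Emit:
{"method": "send_rows", "body": {"offset": [[0,0,-0.006],[0,0,-0.016],[0,0,-0.022],[0,0,-0.024],[0,0,-0.024],[0,0,-0.024],[0,0,-0.024],[0,0,-0.024],[0,0,-0.02],[0,0,-0.01]], "dr": [[0,0,0],[0,0,0],[0,0,0],[0,0,0],[0,0,0],[0,0,0],[0,0,0],[0,0,0],[0,0,0],[0,0,0]]}}

```text
t: 27.85
eef_pos: [0.5278, -0.2679, 0.2418]
tcp_rot: [0.002, 0.199, 0.98, -0.0]
wrist_force: [-0.3, -0.0, -0.2]
finger_gap: 0.0854
finger_force: 0.0
```

```bash
python3 - <<'E'
from h import *
move(.638,.2505,.24)
E
```

```text
at [ 0.5278 -0.2679  0.2418] go tool [0.1008 0.5203 0.0014] f [-0.3 -0.  -0.2] gap 0.08537252511405015 0.0 t 27.85
```

Emit:
{"method": "send_rows", "body": {"offset": [[0.004,0.02,0],[0.007,0.037,0],[0.0085,0.044,0],[0.0085,0.044,0],[0.0085,0.044,0],[0.0085,0.044,0],[0.0085,0.044,0],[0.0085,0.044,0],[0.0085,0.044,0],[0.0085,0.044,0]], "dr": [[0,0,0],[0,0,0],[0,0,0],[0,0,0],[0,0,0],[0,0,0],[0,0,0],[0,0,0],[0,0,0],[0,0,0]]}}

```text
t: 28.85
eef_pos: [0.6141, 0.1416, 0.239]
tcp_rot: [-0.0, 0.199, 0.98, -0.0]
wrist_force: [0.6, -0.3, -0.1]
finger_gap: 0.0856
finger_force: 0.0
```

Emit:
{"method": "send_rows", "body": {"offset": [[0.0085,0.044,0],[0.008,0.04,0],[0.005,0.027,0],[0,0,0.015],[0,0,0.02],[0,0,0.02],[0,0,0.01],[0,0,0],[0,0,0]], "dr": [[0,0,0],[0,0,0],[0,0,0],[0,0,0],[0,0,0],[0,0,0],[0,0,0],[0,0,0],[0,0,0]]}}

```text
t: 29.75
eef_pos: [0.6377, 0.2503, 0.1748]
tcp_rot: [0.0, 0.199, 0.98, 0.0]
wrist_force: [0.3, -1.0, 0.7]
finger_gap: 0.0851
finger_force: 0.0
```

```bash
python3 - <<'E'
from h import *
move(.638,.2505,.029)
snap('wrist','w9.png')
print(proj('wrist',(.638,.2505,.06)))
E
```

```text
at [0.6377 0.2503 0.1748] go tool [-1.000e-04  3.000e-04  1.458e-01] f [ 0.3 -1.   0.7] gap 0.08508978032057073 0.0 t 29.75
[319.13584621 226.81625908]
```

View pics/w9.png

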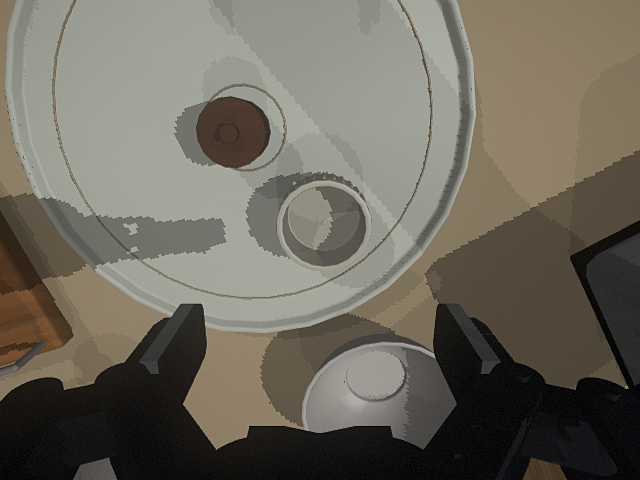

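Emit:
{"method": "send_rows", "body": {"offset": [[0,0.003,0.01],[0,0,0.02],[0,0,0.022],[0,0,0.024],[0,0,0.022],[0,0,0.02],[0,0,0.015],[0,0,0.01],[0,0,0.005],[0,0,0]], "dr": [[0,0,0],[0,0,0],[0,0,0],[0,0,0],[0,0,0],[0,0,0],[0,0,0],[0,0,0],[0,0,0],[0,0,0]]}}

```text
t: 30.8
eef_pos: [0.6388, 0.2531, 0.026]
tcp_rot: [-0.0, 0.199, 0.98, -0.0]
wrist_force: [0.0, 0.0, -0.4]
finger_gap: 0.0853
finger_force: 0.0
```

Emit:
{"method": "send_rows", "body": {"offset": [[0,0,0],[0,0,0],[0,0,0],[0,0,0],[0,0,0],[0,0,0]], "dr": [[0,0,0],[0,0,0],[0,0,0],[0,0,0],[0,0,0],[0,0,0]], "hand": 0.5}}

```text
t: 31.4
eef_pos: [0.6396, 0.2535, 0.0281]
tcp_rot: [0.001, 0.199, 0.98, 0.001]
wrist_force: [-1.7, 0.6, 5.7]
finger_gap: 0.0635
finger_force: 66.6
```

Emit:
{"method": "send_rows", "body": {"offset": [[0,0,-0.003],[0,0,-0.007],[0,0,-0.018],[0,0,-0.022],[0,0,-0.025],[0,0,-0.025],[0,0,-0.025],[0,0,-0.025],[0,0,-0.018],[0,0,-0.008]], "dr": [[0,0,0],[0,0,0],[0,0,0],[0,0,0],[0,0,0],[0,0,0],[0,0,0],[0,0,0],[0,0,0],[0,0,0]]}}

```text
t: 32.4
eef_pos: [0.6394, 0.2533, 0.2048]
tcp_rot: [0.001, 0.199, 0.98, 0.001]
wrist_force: [0.3, 0.1, -1.8]
finger_gap: 0.0635
finger_force: 66.3
```

```bash
python3 - <<'E'
from h import *
move(.520,-.377,.205)
snap('wrist','w10.png')
E
```

```text
at [0.6394 0.2533 0.2048] go tool [-0.136  -0.627  -0.0012] f [ 0.3  0.1 -1.8] gap 0.06352022905112792 66.25888527254574 t 32.4
```

View pics/w10.png

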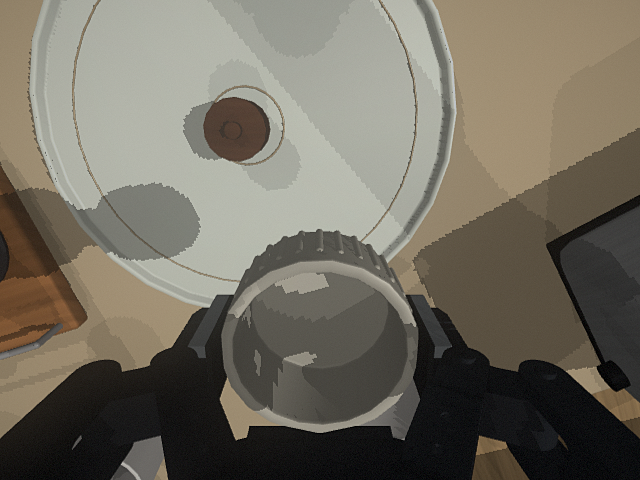

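```bash
python3 - <<'E'
from h import *
o=status.get_obs()['eef_pos']
C=-cam('wrist')[1].T@cam('wrist')[2]; d=(C-o)[:2]; d/=np.linalg.norm(d)
for uv,z in [((320,230),.2007),((320,262),.2367)]:
    p=back('wrist',uv,z)[:2]-o[:2]; print(p@d,p@np.array([-d[1],d[0]]))
E
```

```text
0.03150361050583265 -0.0004709567387990582
0.0324637281138626 -0.00032980678717925774
```

Emit:
{"method": "send_rows", "body": {"offset": [[-0.004,-0.02,0],[-0.008,-0.037,0],[-0.01,-0.046,0],[-0.01,-0.046,0],[-0.01,-0.046,0],[-0.01,-0.046,0],[-0.01,-0.046,0],[-0.01,-0.046,0],[-0.01,-0.046,0],[-0.01,-0.046,0]], "dr": [[0,0,0],[0,0,0],[0,0,0],[0,0,0],[0,0,0],[0,0,0],[0,0,0],[0,0,0],[0,0,0],[0,0,0]]}}

```text
t: 33.45
eef_pos: [0.5566, -0.1757, 0.2012]
tcp_rot: [-0.001, 0.199, 0.98, 0.0]
wrist_force: [0.8, -0.5, -1.5]
finger_gap: 0.0638
finger_force: 66.3
```

Emit:
{"method": "send_rows", "body": {"offset": [[-0.01,-0.046,0],[-0.01,-0.046,0],[-0.01,-0.046,0],[-0.008,-0.037,0],[-0.006,-0.027,0],[0,0,0],[0,0,0],[0,0,0],[0,0,0]], "dr": [[0,0,0],[0,0,0],[0,0,0],[0,0,0],[0,0,0],[0,0,0],[0,0,0],[0,0,0],[0,0,0]]}}

```text
t: 34.35
eef_pos: [0.5198, -0.376, 0.2022]
tcp_rot: [-0.0, 0.198, 0.98, 0.0]
wrist_force: [0.3, -0.9, -1.4]
finger_gap: 0.0637
finger_force: 66.4
```

```bash
python3 - <<'E'
from h import *
move(.520,-.377,.0321)
E
```

```text
at [ 0.5198 -0.376   0.2022] go tool [-0.0007 -0.0009  0.1701] f [ 0.3 -0.9 -1.4] gap 0.0637485165523281 66.42855707206763 t 34.35
```

Emit:
{"method": "send_rows", "body": {"offset": [[0,-0.001,0.01],[0,0,0.02],[0,0,0.025],[0,0,0.026],[0,0,0.026],[0,0,0.025],[0,0,0.018],[0,0,0.01],[0,0,0.007],[0,0,0]], "dr": [[0,0,0],[0,0,0],[0,0,0],[0,0,0],[0,0,0],[0,0,0],[0,0,0],[0,0,0],[0,0,0],[0,0,0]]}}

```text
t: 35.35
eef_pos: [0.5189, -0.3777, 0.0346]
tcp_rot: [-0.0, 0.199, 0.98, 0.0]
wrist_force: [-0.0, -0.1, -1.6]
finger_gap: 0.0635
finger_force: 66.5
```

Emit:
{"method": "send_rows", "body": {"offset": [[0,0,0.002],[0,0,0.001],[0,0,0],[0,0,0]], "dr": [[0,0,0],[0,0,0],[0,0,0],[0,0,0]]}}

```text
t: 35.75
eef_pos: [0.5193, -0.3784, 0.0328]
tcp_rot: [0.0, 0.199, 0.98, -0.0]
wrist_force: [0.4, -0.0, -2.1]
finger_gap: 0.0635
finger_force: 66.5
```

Emit:
{"method": "send_rows", "body": {"offset": [[0,0,0.001],[0,0,0],[0,0,0]], "dr": [[0,0,0],[0,0,0],[0,0,0]]}}

```text
t: 36.05
eef_pos: [0.5193, -0.3784, 0.0321]
tcp_rot: [0.0, 0.199, 0.98, -0.0]
wrist_force: [-1.3, 0.3, 4.7]
finger_gap: 0.0635
finger_force: 66.9
```

Emit:
{"method": "send_rows", "body": {"offset": [[0,0,0],[0,0,0],[0,0,0],[0,0,0],[0,0,0]], "dr": [[0,0,0],[0,0,0],[0,0,0],[0,0,0],[0,0,0]], "hand": 1}}

```text
t: 36.55
eef_pos: [0.519, -0.3781, 0.0311]
tcp_rot: [-0.0, 0.199, 0.98, 0.0]
wrist_force: [0.1, 0.1, 0.4]
finger_gap: 0.0857
finger_force: 0.0
```

Emit:
{"method": "send_rows", "body": {"offset": [[0,0,-0.006],[0,0,-0.016],[0,0,-0.022],[0,0,-0.024],[0,0,-0.024],[0,0,-0.024],[0,0,-0.024],[0,0,-0.024],[0,0,-0.03],[0,0,-0.03]], "dr": [[0,0,0],[0,0,0],[0,0,0],[0,0,0],[0,0,0],[0,0,0],[0,0,0],[0,0,0],[0,0,0],[0,0,0]]}}

```text
t: 37.55
eef_pos: [0.5188, -0.378, 0.2568]
tcp_rot: [0.0, 0.199, 0.98, -0.0]
wrist_force: [0.8, -0.0, -0.4]
finger_gap: 0.0854
finger_force: 0.0
```

Emit:
{"method": "send_rows", "body": {"offset": [[0.03,0,0],[0.04,0,0],[0.04,0,0],[0.04,0,0],[0.04,0,0],[0.04,0,0],[0,0,0],[0,0,0]], "dr": [[0,0,0],[0,0,0],[0,0,0],[0,0,0],[0,0,0],[0,0,0],[0,0,0],[0,0,0]]}}

```text
t: 38.35
eef_pos: [0.307, -0.2884, 0.2564]
tcp_rot: [0.001, 0.199, 0.98, -0.001]
wrist_force: [0.5, 0.2, 0.3]
finger_gap: 0.0858
finger_force: 0.0
```

```bash
python3 - <<'E'
from h import *
a=snap('top','t11.png'); b=snap('scene','s11.png')
for p in [(.547,-.05,.17),(.537,-.159,.136),(.529,-.267,.086),(.52,-.377,.064)]: print(proj('top',p),proj('scene',p))
a=cv2.resize(a[130:260,320:570],(800,416),interpolation=cv2.INTER_CUBIC)
b=cv2.resize(b[210:370,70:350],(320,184))
b=np.hstack([b,np.zeros((184,480,3),np.uint8)])
cv2.imwrite('pics/c11.png',np.vstack([a,b])[:,:,::-1])
E
```

```text
[374.24926138 184.29672829] [281.46518454 256.09747339]
[427.74009719 192.41854623] [227.09419725 268.21140211]
[474.91018403 200.90731011] [177.0958619  284.52417986]
[524.00414477 206.20776939] [125.35568107 293.18840643]
```

View pics/c11.png

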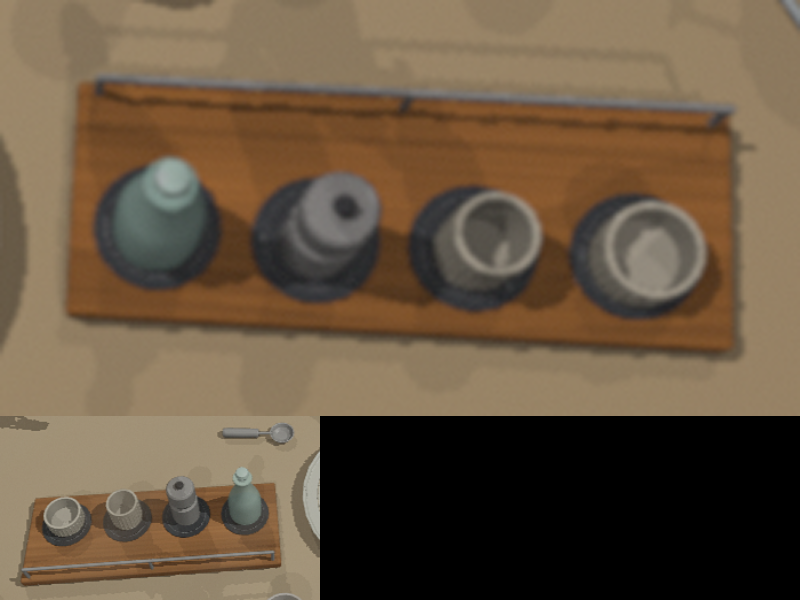

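```bash
python3 -c "
from workcell import env
print(env.close_job())"
```

```text
the job is handed in; nothing more can be done
None
```

The cruet, grinder, deep ramekin and shallow ramekin stand upright on their own pads in that order from the lazy susan end. In the last pictures each was within about 4 mm of its pad's centre. The job is handed in at about 38 s on the robot's clock, and no verdict came back.

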